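# Open the water fill port of the hydrogen generator

## Task

The hydrogen generator needs water: unscrew the larger, ribbed cap of its fill port by turning it to the left (counter-clockwise from above) until its thread is free, then lift it clear. Put it down the same way up in the shallow steel tray, well inside its rim, and do not drop it. Take care not to knock or shift the amber bottle beside the tray.

Things in the scene. Friction and masses are not known exactly. Their poses are not given: they have to be found in the camera images.
- fill_cap: Round ribbed off-white screw cap, 48 mm across, 30 mm tall, 50 g, on the fill port; grip at any yaw. Origin: centre of its lower rim; z up. Loosened, turns easily; right-hand thread with a stop to the right. It starts 0-14 deg left (counter-clockwise from above) of the port's x axis and lifts straight off between 55 and 140: one 85 deg turn left at constant height always frees it.
- fill_port: Fixed grey flange, 60 mm across, 16 mm tall, under the cap; its neck stands 13 mm higher inside the cap. Origin: centre of its underside, on the flat top of the fixed cream generator (220 deep, 280 wide, top 170 mm above the bench). The smaller smooth drying plug (30 mm across, 28 tall) 110 mm away on the same top is not the fill cap; the two may be either way round.
- tray: Fixed shallow square tray of bare steel on the bench, 160 mm square outside, rim 16 mm tall, walls and floor 3 mm thick. Origin: centre of its underside, x and y along its sides.
- amber_bottle: Loose bottle of amber glass with a black cap, 60 mm across, 130 mm tall, 350 g, standing on the bench on the side of the tray away from the robot. Origin: centre of its underside.
Mind the look-alikes: they are no part of the job. What is shaped like the fill_cap but turquoise is not meant.

How it is judged (in metres and radians):
On the way, in this order (a step that is already met when the one before it is completed fails the run):
1. the cap, still down on its port, is turned to the left by 42 degrees or more from tight (angle between the x axis of fill_cap and the x axis of fill_port, either way round above 0.73 rad and horizontal distance between fill_cap and fill_port below 0.006 m and z of fill_cap in the frame of fill_port below 0.026 m), for 0.05 s.
2. the cap is lifted clear of the neck (z of fill_cap in the frame of fill_port above 0.036 m), for 0.1 s.
At the end, for the whole second after the job is handed in: The cap stands the same way up (within 10 degrees) on the floor of the tray, wholly inside its rim (its centre within 52 mm of the tray's centre along both sides, its lower rim under 8 mm above the tray's underside), let go and at rest; the amber bottle stands upright within 30 mm of where it was (x of fill_cap in the frame of tray between -0.052 and 0.052 m and y of fill_cap in the frame of tray between -0.052 and 0.052 m and z of fill_cap in the frame of tray below 0.008 m and angle between fill_cap's own z axis and vertical below 0.175 rad and linear speed of fill_cap below 0.02 m/s and distance of amber_bottle from where it was at the start of the episode below 0.03 m and angle between amber_bottle's own z axis and vertical below 0.26 rad); the robot touches nothing.
It fails at once if the amber bottle is shifted by more than 30 mm or tipped by more than 15 degrees (distance of amber_bottle from where it was at the start of the episode above 0.03 m or angle between amber_bottle's own z axis and vertical above 0.26 rad).
It fails at once if the cap is dropped: it moves at more than 0.8 m/s (a fall of over 30 mm) without being held (linear speed of fill_cap above 0.8 m/s and contact force between the fingers and fill_cap below 0.05 N).
It also fails if it takes over 42 s, if anything falls off the work surface, if the arm or the gripper's body presses on something with over 40 N, if the wrist force passes 120 N, or if a joint passes its speed limit or range.

## Robot

A 6-joint arm with a two-finger parallel gripper is mounted at the origin on the work surface. World frame = base frame: x ahead of the robot, y to its left, z up, the work surface at z = 0. Lengths are in m, angles in degrees, forces in N, time in s.
With the tool pointing down it reaches from about 0.15 to 0.775 m from the base axis. Payload 6.1 kg.
Tool frame: the origin (TCP) lies at the very end of the fingers, on their centre line; the grasp point (between the pads) lies 19 mm behind it; x points along the fingers, y is the direction in which the jaws open and shut, and the axes are right-handed (so a half turn about x gives the same grasp; the last joint's range is limited). The gripper opens to 85 mm and grips with 20 to 120 N. Pads are 22 mm wide; open, the fingers measure 114 mm over their backs; the gripper's body (76 mm by 85 mm) begins 54 mm behind the grasp point. The pads swing forward as they close: fully open they stand 13 mm farther back than shut.
Start: joints at [75.917, 7.208, -2.269, 80.523, 0, 90], TCP at [0.128, 0.509, 0.201] pointing down, gripper open.
Joint ranges: [-155.77, 155.77], [-54.66, 111.73], [-72.52, 77.12], [-102.08, 115.82], [-83.92, 84.16], [-180, 180]. Speed limits (degrees/s): [136.94, 136.94, 172.46, 180, 180, 180].

## Interface

Orientations are given as [roll, pitch, yaw] about the fixed x, y, z axes, in that order (R = Rz(yaw) Ry(pitch) Rx(roll)).
In Python, from plant import r, imaging, hand_in gives the robot as it stands.
- The arm moves only by the tool send_rows, never from a script. Its argument "plan" is text: rows parted by semicolons, each of 7 numbers parted by spaces: the shift along the tool's x, y, z in units of 0.12 m (1.0 is 0.12 m), then the turn, a rotation vector about the tool's x, y, z in units of pi/4 rad (1.0 is pi/4 rad), then the closure, from 0 (fully open) to 1 (shut). In form: x y z wx wy wz hand; .... A call has 1 to 10 rows; each row is the pose to reach, as a shift and turn from the pose commanded when the call began, along the tool's axes at that moment; what a row does not reach only later rows make up. A row lasts 1/12 s, in which the tool goes at most 41.7 mm and 7.16 degrees, less where a joint would pass 70% of its speed; a pose out of reach is approached as far as the arm can. A call with a number of a shift or a turn outside -1 to 1 is refused whole. A call with a gripper value outside its range is refused whole. The fingers move at their own pace and stop on an object; the grip force is fixed at half the most. Time passes only in rows, so rows that repeat a pose let the fingers close. It gives the time, the measured TCP pose, the force and the opening at its end, in the units of the state.
- r.get_obs(): the state, without advancing time (a new reading comes with each control period).
- imaging.capture(name): name is "scene" or "top" or "wrist"; returns a dict with "frame" (400x640x3 uint8, red, green, blue), "z_map" (400x640 float32, m along the optical axis (not along the pixel's ray), 0 where there is no reading), "intrinsics" (3x3 intrinsics, pixels), "k1" (the pictures are not rectified: a ray, as slopes to the right and down, at radius r is drawn at 1 + k1 r^2 times it, then the intrinsics apply), "xyz" and "attitude" of the camera in the world. Camera axes: x right, y down, z forward; pixel columns grow to the right and rows downward; lengths in m; the calibration is good to about 2 mm. A picture is of the moment at which its call begins.
- hand_in(): hands the job in, once; it reports no verdict.
The state is a dict: "t": time; "qpos": joint angles; "qd": joint speeds; "joint_torque": joint torques, N m; "tcp_pos": TCP position; "ee_rot": TCP orientation; "wrist_force": force on the tool from outside, world axes, zero at the start; "moment": the same for the moment, N m; "finger_gap": opening from 0.0 (shut) to 1.0 (fully open).
Only numpy, scipy, OpenCV 4.12 (cv2) and the standard library are available. Lean on these libraries where they do the work, as an engineer would, in place of code of your own. Each camera call takes 0.05 s, during which the arm holds its last target.

## Working session

There is one attempt and no reset: what is moved stays moved. The work goes in short steps, Python scripts to look and compute and a tool call to move; the robot and the scene stay as the last step left them, time stands still between calls to the robot, and variables do not carry over. Pictures are saved under pics/ and viewed, and the job is handed in when it is done.

Besides the shell and the picture viewer there is one more tool, called after "Emit:" as name(argument=value, ...) on one line, values as JSON. send_rows: Moves the arm, as the interface text tells. Its arguments: {"type":"object","properties":{"plan":{"type":"string"}},"required":["plan"]}

```bash
mkdir -p pics; ls; python3 - <<'E'
from plant import r, imaging
import cv2,pickle
print(r.get_obs())
for n in ["scene","top","wrist"]:
    c=imaging.capture(n); pickle.dump(c,open(f"{n}0.pkl","wb"))
    cv2.imwrite(f"pics/{n}0.png",c["frame"][:,:,::-1])
    print(n,c["intrinsics"],c["k1"],c["xyz"],c["attitude"])
E
```

```text
pics
{'t': 0.0, 'qpos': array([ 7.59189839e+01,  7.24087038e+00, -2.32642150e+00,  8.05258201e+01,
        2.87527773e-04,  9.00012669e+01]), 'qd': array([-0.12517259,  0.05002856,  0.01552013,  0.06302489,  0.10672847,
       -0.09890965]), 'joint_torque': array([ 2.32504171e-03, -4.35916293e+01,  3.52922201e+01,  1.73986325e-02,
        1.91653580e-04, -1.30374713e-05]), 'tcp_pos': array([0.12761222, 0.50876566, 0.20003206]), 'ee_rot': array([ -90.17566039,   89.90688754, -104.25794364]), 'wrist_force': array([-0.1163066 ,  0.11535604, -0.20011129]), 'moment': array([-0.02950161, -0.01351708, -0.01027491]), 'finger_gap': 0.9985914290267056}
scene [[382.90915951   0.         324.00205198]
 [  0.         382.90915951 194.18602577]
 [  0.           0.           1.        ]] -0.04912189738360658 [0.85506545 0.40010734 0.76082232] [-139.62935064   -0.32018998  151.31629072]
top [[400.97867544   0.         321.44527537]
 [  0.         400.97867544 208.36691442]
 [  0.           0.           1.        ]] 0.03260796327529145 [ 0.37366755 -0.05414117  1.04520784] [-1.67318973e+02 -9.48221689e-02 -8.69187466e+01]
wrist [[355.49114343   0.         325.69923927]
 [  0.         355.49114343 200.56195098]
 [  0.           0.           1.        ]] -0.02658212121714605 [0.05158106 0.52805233 0.37313575] [1.62144273e+02 1.29637981e-01 7.59113275e+01]
```

View pics/scene0.png

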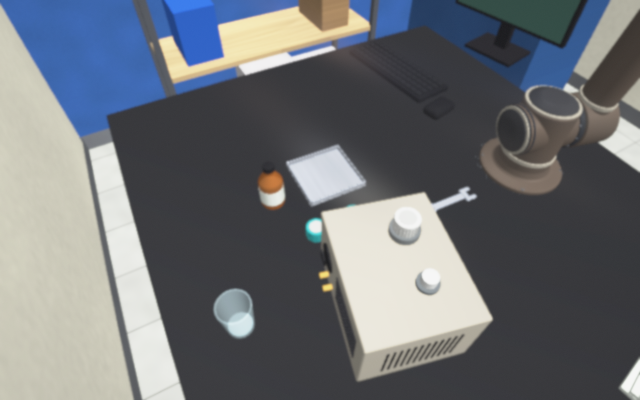

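View pics/top0.png

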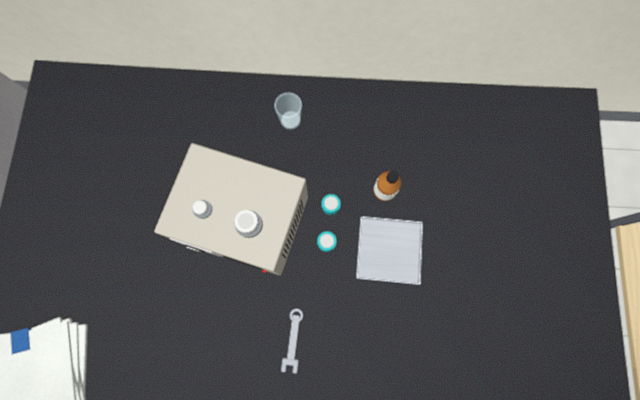

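View pics/wrist0.png

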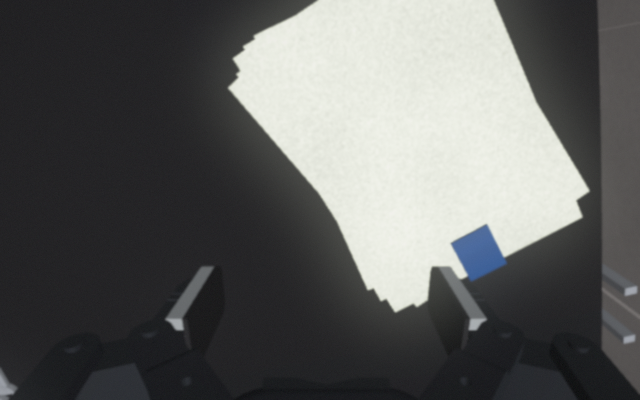

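The scene picture shows the white cap at (407,222), the plug at (429,281), the tray at (326,174) and the bottle at (271,188). In the top picture these are the cap at (248,222), the plug at (201,208), the tray at (390,250) and the bottle at (388,184). Two turquoise look-alikes sit between the generator and the tray, at (331,204) and (327,241).

```bash
cat > h.py <<'E'
import numpy as np,cv2,pickle
from scipy.spatial.transform import Rotation as R
def rays(c,uv):
    K=c["intrinsics"];uv=np.atleast_2d(np.float64(uv))
    d=np.stack([(uv[:,0]-K[0,2])/K[0,0],(uv[:,1]-K[1,2])/K[1,1]],1)
    s=d.copy()
    for _ in range(20): s=d/(1+c["k1"]*(s**2).sum(1,keepdims=True))
    s=np.c_[s,np.ones(len(s))]
    return s, s@R.from_euler("xyz",c["attitude"],degrees=True).as_matrix().T
def plane(c,uv,z):
    s,w=rays(c,uv); return c["xyz"]+w*((z-c["xyz"][2])/w[:,2])[:,None]
def cloud(c):
    h,w=c["z_map"].shape
    u,v=np.meshgrid(np.arange(w),np.arange(h))
    s,d=rays(c,np.c_[u.ravel(),v.ravel()])
    P=c["xyz"]+d*c["z_map"].reshape(-1,1)
    P=P.reshape(h,w,3); P[c["z_map"]<=0]=np.nan
    return P
E
python3 - <<'E'
from h import *
for n in ["top","scene"]:
    c=pickle.load(open(n+"0.pkl","rb"));P=cloud(c)
    pts=dict(top=dict(cap=(248,222),plug=(201,208),gen=(270,190),tray=(390,250),bot=(388,184),tq1=(331,204),tq2=(327,241),wr=(292,340)),scene=dict(cap=(407,218),plug=(429,278),gen=(370,250),tray=(326,174),bot=(271,188)))[n]
    for k,p in pts.items(): print(n,k,P[p[1],p[0]].round(4),c["frame"][p[1],p[0]])
    m=(P[:,:,2]>0.2)&(P[:,:,2]<0.235)&(P[:,:,0]>0.2)
    nn,l,st,ce=cv2.connectedComponentsWithStats(m.astype(np.uint8))
    for i in range(1,nn):
        if st[i,4]>60:
            q=P[l==i]; print(" hi",st[i],ce[i].round(1),np.median(q,0).round(4),(np.percentile(q,1,0)).round(4),np.percentile(q,99,0).round(4))
            zt=np.median(q[:,2])
    # generator top
    g=(abs(P[:,:,2]-0.17)<0.006); nn,l,st,ce=cv2.connectedComponentsWithStats(g.astype(np.uint8))
    i=1+np.argmax(st[1:,4]); q=P[l==i]; print(" gen z",np.median(q[:,2]),st[i],cv2.minAreaRect(q[:,:2].astype(np.float32)))
    # tray rim: rows
    f=c["frame"].astype(int); m=(f.min(2)>90)&(P[:,:,2]<0.03)&(P[:,:,2]>-0.02)
    nn,l,st,ce=cv2.connectedComponentsWithStats(m.astype(np.uint8))
    for i in range(1,nn):
        if st[i,4]>1000:
            v,u=np.nonzero(l==i);q=plane(c,np.c_[u,v],0.016).astype(np.float32)
            print(" flat",st[i],cv2.minAreaRect(q[:,:2]),np.median(P[l==i][:,2]))
E
```

```text
top cap [0.522  0.1066 0.2181] [224 226 223]
top plug [0.5501 0.2133 0.2014] [243 243 240]
top gen [0.6063 0.0732 0.1711] [219 213 201]
top tray [ 0.5067 -0.2271  0.0038] [202 206 213]
top bot [ 0.6551 -0.2032  0.1029] [188 128  66]
top tq1 [ 0.6148 -0.0677  0.0303] [225 226 223]
top tq2 [ 0.5171 -0.0622  0.0327] [226 229 225]
top wr [0.2713 0.0113 0.0066] [198 203 211]
 hi [235 210  24  24 434] [246.2 221.3] [0.5236 0.1107 0.2162] [0.5018 0.0888 0.2021] [0.5476 0.134  0.2199]
 gen z 0.1701893430961402 [  155   144   151   127 11030] ((0.5686752796173096, 0.15777425467967987), (0.2805612087249756, 0.22026792168617249), 75.06736755371094)Traceback (most recent call last):
  File "<stdin>", line 21, in <module>
cv2.error: OpenCV(4.12.0) /io/opencv/modules/imgproc/src/convhull.cpp:143: error: (-215:Assertion failed) total >= 0 && (depth == CV_32F || depth == CV_32S) in function 'convexHull'
```

```bash
python3 - <<'E'
from h import *
for n in ["top","scene"]:
    c=pickle.load(open(n+"0.pkl","rb"));P=cloud(c)
    m=(P[:,:,2]>0.208)&(P[:,:,2]<0.235)&(P[:,:,0]>0.2)
    nn,l,st,ce=cv2.connectedComponentsWithStats(m.astype(np.uint8))
    for i in range(1,nn):
        if st[i,4]>60:
            q=P[l==i]; v,u=np.nonzero(l==i)
            e=plane(c,np.c_[u,v],0.216)
            print(n,"cap",st[i],np.median(q,0).round(4),"circle",cv2.minEnclosingCircle(e[:,:2].astype(np.float32)), e.mean(0).round(4),[(e[:,k].min().round(4),e[:,k].max().round(4)) for k in (0,1)])
    f=c["frame"].astype(int); m=(f.min(2)>90)&(P[:,:,2]<0.03)&(P[:,:,2]>-0.02)
    nn,l,st,ce=cv2.connectedComponentsWithStats(m.astype(np.uint8))
    for i in range(1,nn):
        if st[i,4]>1000:
            v,u=np.nonzero(l==i);q=plane(c,np.c_[u,v],0.016)[:,:2].astype(np.float32)
            b=cv2.minAreaRect(q)
            if b[0][0]<0.8 and abs(b[0][1])<0.4: print(n," flat",st[i],b,np.median(P[l==i][:,2]))
    # bottle points
    q=P[(P[:,:,2]>0.03)&(P[:,:,2]<0.2)&(P[:,:,1]<-0.12)&(P[:,:,1]>-0.35)&(P[:,:,0]>0.4)&(P[:,:,0]<0.8)]
    print("bottle",np.percentile(q,[1,50,99],axis=0).round(3))
    q=P[(P[:,:,2]>0.12)&(P[:,:,2]<0.2)&(P[:,:,1]<-0.12)&(P[:,:,1]>-0.35)&(P[:,:,0]>0.4)&(P[:,:,0]<0.8)]
    print(" cap",np.median(q,0))
    q=P[(P[:,:,2]>0.19)&(P[:,:,2]<0.21)&(P[:,:,1]>0.16)&(P[:,:,1]<.27)&(P[:,:,0]>0.4)&(P[:,:,0]<0.8)]
    print(" plug",np.median(q,0))
    q=P[(P[:,:,2]>0.22)&(P[:,:,0]>0.3)&(P[:,:,0]<0.8)&(abs(P[:,:,1])<.35)];print(" tall",len(q),q.max(0) if len(q) else '')
E
```

```text
top cap [235 210  23  23 416] [0.524  0.1114 0.2163] circle ((0.5242868661880493, 0.11152254790067673), 0.024562669917941093) [0.5242 0.1115 0.216 ] [(np.float64(0.5007), np.float64(0.5482)), (np.float64(0.0878), np.float64(0.135))]
top  flat [ 356  216   67   69 4104] ((0.5067839622497559, -0.2240682989358902), (0.1662025898694992, 0.1646316796541214), 87.79335021972656) 0.0033341468616314707
bottle [[ 0.637 -0.235  0.033]
 [ 0.656 -0.203  0.091]
 [ 0.691 -0.179  0.133]]
 cap [ 0.66482294 -0.20805637  0.13042486]
 plug [0.55274326 0.216765   0.19801928]
 tall 4 [0.53819111 0.11963687 0.22050975]
scene cap [393 208  28  24 514] [0.5279 0.1166 0.2157] circle ((0.5279508829116821, 0.11617971211671829), 0.02664581499993801) [0.5282 0.1162 0.216 ] [(np.float64(0.5025), np.float64(0.5543)), (np.float64(0.0907), np.float64(0.1413))]
scene  flat [ 481  140   81   53 1368] ((0.022230204194784164, 0.018277063965797424), (0.18219998478889465, 0.2179441601037979), 39.744564056396484) 0.012456326418228969
scene  flat [ 286  144  191  102 4325] ((0.46362102031707764, -0.08462011814117432), (0.322787344455719, 0.5015442371368408), 36.025115966796875) 0.002164833111324649
bottle [[ 0.641 -0.219  0.032]
 [ 0.672 -0.191  0.084]
 [ 0.696 -0.176  0.131]]
 cap [ 0.66761025 -0.20342765  0.12865243]
 plug [0.55496329 0.22099531 0.19802455]
 tall 0
```

```bash
cat >> h.py <<'E'
def to(r,p,n=1):
    o=r.get_obs(); T=R.from_euler("xyz",o["ee_rot"],degrees=True).as_matrix()
    d=np.asarray(p)-o["tcp_pos"]; t=T.T@d/0.12
    print("t",o["t"],"tcp",o["tcp_pos"].round(4),"q",o["qpos"].round(1),"gap",round(o["finger_gap"],3),"F",o["wrist_force"].round(1))
    print("tool y",T[:,1].round(3),"z",T[:,2].round(3),"x",T[:,0].round(3)); print("units",t.round(3))
E
python3 - <<'E'
from h import *
from plant import r
to(r,[0.526,0.113,0.29])
E
```

```text
t 0.15 tcp [0.1276 0.5089 0.2002] q [75.9  7.2 -2.3 80.5  0.  90. ] gap 0.999 F [-1.1 -0.4  0.9]
tool y [ 0.243  0.97  -0.001] z [ 0.97  -0.243 -0.   ] x [-0.    -0.001 -1.   ]
units [-0.746 -2.393  4.023]
```

Emit:
send_rows(plan="-0.15 -0.05 0.08 0 0 0 0; -0.35 -0.13 0.22 0 0 0 0; -0.5 -0.22 0.4 0 0 0 0; -0.65 -0.33 0.6 0 0 0 0; -0.75 -0.45 0.8 0 0 0 0; -0.75 -0.6 1 0 0 0 0")

```text
t: 0.65
tcp_pos: [0.2277, 0.4103, 0.293]
ee_rot: [75.1, 89.8, 61.1]
wrist_force: [-0.3, -0.3, -0.4]
finger_gap: 0.996
```

Emit:
send_rows(plan="0 -0.12 0.2 0 0 0 0; 0 -0.24 0.4 0 0 0 0; 0 -0.36 0.6 0 0 0 0; 0 -0.48 0.8 0 0 0 0; 0 -0.6 1 0 0 0 0")

```text
t: 1.07
tcp_pos: [0.3261, 0.31, 0.2907]
ee_rot: [-127.8, 90.0, -141.9]
wrist_force: [-0.1, 0.4, 0.2]
finger_gap: 1.001
```

Emit:
send_rows(plan="0 -0.12 0.2 0 0 0 0; 0 -0.24 0.4 0 0 0 0; 0 -0.36 0.6 0 0 0 0; 0 -0.48 0.8 0 0 0 0; 0 -0.6 1 0 0 0 0")

```text
t: 1.48
tcp_pos: [0.4251, 0.2109, 0.2906]
ee_rot: [-152.8, 90.0, -166.9]
wrist_force: [0.1, -0.0, -0.1]
finger_gap: 0.995
```

Emit:
send_rows(plan="0 -0.12 0.2 0 0 0 0; 0 -0.24 0.4 0 0 0 0; 0 -0.36 0.6 0 0 0 0; 0 -0.48 0.8 0 0 0 0; 0 -0.59 1 0 0 0 0; 0 -0.59 1.0 0 0 0 0; 0 -0.59 1.0 0 0 0 0; 0 -0.59 1.0 0 0 0 0")

```text
t: 2.15
tcp_pos: [0.5231, 0.1144, 0.2905]
ee_rot: [-175.4, 89.9, 170.5]
wrist_force: [-0.4, -0.3, 0.1]
finger_gap: 1.0
```

```bash
cat > wr.py <<'E'
import sys
from h import *
from plant import r,imaging
c=imaging.capture("wrist");n=sys.argv[1]
pickle.dump(c,open(n+".pkl","wb"));cv2.imwrite(f"pics/{n}.png",c["frame"][:,:,::-1])
print("cam",c["xyz"],c["attitude"])
to(r,[0.526,0.113,0.29])
E
python3 wr.py wrist1
```

```text
cam [0.44716472 0.13336358 0.46361706] [1.62203148e+02 5.42455221e-02 7.58937676e+01]
t 2.2 tcp [0.5229 0.1147 0.2908] q [12.4  9.5 11.7 92.3  0.  26.4] gap 1.002 F [ 0.3  0.7 -0.5]
tool y [0.243 0.97  0.   ] z [ 0.97  -0.243 -0.001] x [-0.001  0.    -1.   ]
units [ 0.006 -0.008  0.028]
```

View pics/wrist1.png

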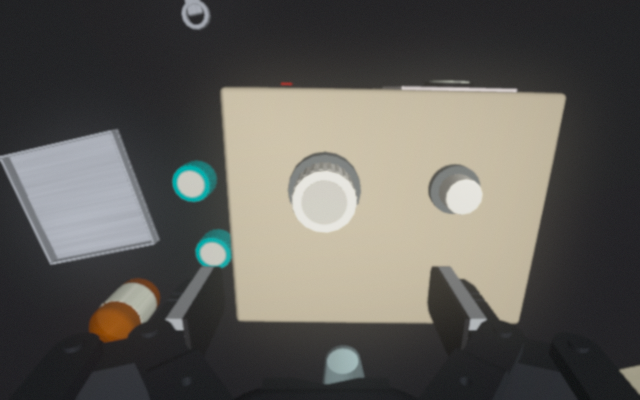

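The wrist picture shows the cap's top disc at about (324,201), the flange above it at (324,185), the plug at (464,196) and the tray at left, centred at (80,198).

```bash
cat > capfit.py <<'E'
import sys
from h import *
c=pickle.load(open(sys.argv[1]+".pkl","rb"));P=cloud(c)
f=c["frame"].astype(int)
print("z cap px",P[201,324],"plug",P[196,464],"gen",P[260,380])
for nm,lo,box in (("cap",0.213,(0.48,0.58,0.07,0.16)),):
    m=(P[:,:,2]>lo)&(P[:,:,2]<0.225)&(P[:,:,0]>box[0])&(P[:,:,0]<box[1])&(P[:,:,1]>box[2])&(P[:,:,1]<box[3])
    v,u=np.nonzero(m); e=plane(c,np.c_[u,v],0.216)
    print(nm,len(u),u.mean(),v.mean(),np.median(P[m],0).round(4),"circ",cv2.minEnclosingCircle(e[:,:2].astype(np.float32)),"mean",e.mean(0).round(4))
# colour: top disc (bright, neutral)
m=((f.min(2)>195)&(f.max(2)-f.min(2)<22)).astype(np.uint8)
nn,l,st,ce=cv2.connectedComponentsWithStats(m)
for i in range(1,nn):
    if st[i,4]>300:
        v,u=np.nonzero(l==i); e=plane(c,np.c_[u,v],0.216)
        print("bright",st[i],ce[i].round(1),cv2.minEnclosingCircle(e[:,:2].astype(np.float32)))
g=(abs(P[:,:,2]-0.17)<0.005)
print("gen",cv2.minAreaRect(P[g][:,:2].astype(np.float32)))
E
python3 capfit.py wrist1
python3 - <<'E'
from h import *
c=pickle.load(open("wrist1.pkl","rb"));P=cloud(c)
hsv=cv2.cvtColor(c["frame"],cv2.COLOR_RGB2HSV)
m=((P[:,:,2]<0.03)&(P[:,:,1]<-0.08)&(P[:,:,1]>-0.4)&(c["frame"].min(2)>80)&(hsv[:,:,1]<60)).astype(np.uint8)
nn,l,st,ce=cv2.connectedComponentsWithStats(m)
i=1+np.argmax(st[1:,4]); v,u=np.nonzero(l==i)
print(st[i],ce[i]); 
for z in (0.003,0.016): print(cv2.minAreaRect(plane(c,np.c_[u,v],z)[:,:2].astype(np.float32)))
# project TCP axis
from scipy.spatial.transform import Rotation as R
def proj(p):
    q=R.from_euler("xyz",c["attitude"],degrees=True).inv().apply(np.array(p)-c["xyz"]); s=q[:2]/q[2]; s=s*(1+c["k1"]*(s@s)); return c["intrinsics"][:2,:2]@s+c["intrinsics"][:2,2]
print("tcp px",proj([0.5229,0.1147,0.2908]), proj([0.5229,0.1147,0.216]))
E
```

```text
z cap px [0.52424202 0.11246978 0.21593152] plug [0.55229651 0.21826128 0.19866121] gen [0.60585737 0.14447398 0.1706471 ]
cap 3135 323.6162679425837 200.79712918660286 [0.5239 0.1123 0.2162] circ ((0.5245610475540161, 0.11190810054540634), 0.02423800900578499) mean [0.5242 0.1122 0.216 ]
bright [ 293  171   63   62 3065] [324.  201.4] ((0.5251998901367188, 0.11217628419399261), 0.023769179359078407)
bright [447 180  35  34 948] [464.  196.6] ((0.5461208820343018, 0.21263188123703003), 0.013206752017140388)
gen ((0.5681403279304504, 0.15705351531505585), (0.2802199423313141, 0.22036781907081604), 75.0830078125)
[    0   129   160   136 14246] [ 81.16425663 196.97508072]
((0.5088493227958679, -0.2305947095155716), (0.17629271745681763, 0.16700205206871033), 87.67706298828125)
((0.5071083903312683, -0.22032272815704346), (0.1713171899318695, 0.16228875517845154), 87.67705535888672)
tcp px [326.68217558 241.01984803] [326.50973663 198.6247917 ]
```

```bash
python3 - <<'E'
from h import *
c=pickle.load(open("wrist1.pkl","rb"));P=cloud(c)
tcp=np.array([0.5229,0.1147,0.2908]);y=np.array([0.243,0.97,0]);z=np.array([0.97,-0.243,0])
D=P-tcp; a=D@y; b=D@z; h=P[:,:,2]-tcp[2]
print(np.nanmax(P[:,:,2]))
for lo,hi in ((0.0,0.012),(0.012,0.025),(0.025,0.04)):
    m=(h>lo)&(h<hi)
    for s in (-1,1):
        k=m&(a*s>0)&(abs(a)<0.1); print(lo,hi,s,k.sum(), np.percentile(a[k],[1,10,50,90,99]).round(4) if k.sum() else '',np.percentile(b[k],[1,50,99]).round(4) if k.sum() else '')
for v in (270,285,300,315):
    row=h[v]; u=np.nonzero(row>-0.02)[0]; L=u[u<320];Rr=u[u>320]
    print(v,L.max() if len(L) else '',Rr.min() if len(Rr) else '', [ (x,a[v,x].round(4),b[v,x].round(4),h[v,x].round(4)) for x in ([L.max()-1] if len(L) else [])+([Rr.min()+1] if len(Rr) else [])])
E
```

```text
0.40810014327504485
0.0 0.012 -1 0  
0.0 0.012 1 0  
0.012 0.025 -1 0  
0.012 0.025 1 0  
0.025 0.04 -1 0  
0.025 0.04 1 0  
270 221 431 [(np.int64(220), np.float64(-0.0429), np.float64(-0.008), np.float64(0.046)), (np.int64(432), np.float64(0.0425), np.float64(-0.0074), np.float64(0.0448))]
285 223 429 [(np.int64(222), np.float64(-0.0433), np.float64(-0.0001), np.float64(0.0442)), (np.int64(430), np.float64(0.0423), np.float64(-0.0006), np.float64(0.0451))]
300 224 428 [(np.int64(223), np.float64(-0.0432), np.float64(0.0063), np.float64(0.0454)), (np.int64(429), np.float64(0.0421), np.float64(0.0056), np.float64(0.0465))]
315 222 430 [(np.int64(221), np.float64(-0.0429), np.float64(0.0098), np.float64(0.0507)), (np.int64(431), np.float64(0.0426), np.float64(0.0107), np.float64(0.0495))]
```

Emit:
send_rows(plan="0.1 -0.015 0.02 0 0 0 0; 0.25 -0.015 0.02 0 0 0 0; 0.4 -0.015 0.02 0 0 0 0; 0.55 -0.015 0.02 0 0 0 0; 0.68 -0.015 0.02 0 0 0 0; 0.78 -0.015 0.02 0 0 0 0; 0.84 -0.015 0.02 0 0 0 0.1; 0.865 -0.015 0.02 0 0 0 0.2; 0.865 -0.015 0.02 0 0 0 0.3; 0.865 -0.015 0.02 0 0 0 0.3")

```text
t: 3.03
tcp_pos: [0.5255, 0.1123, 0.1878]
ee_rot: [26.8, 89.9, 12.7]
wrist_force: [0.3, -0.4, 0.0]
finger_gap: 0.7
```

```bash
python3 wr.py wrist2
```

```text
cam [0.44914005 0.13121226 0.36076043] [1.62093888e+02 2.06583186e-02 7.59485921e+01]
t 3.0833 tcp [0.5257 0.1122 0.188 ] q [12.1  8.5 -2.4 79.   0.  26.1] gap 0.7 F [-0.   0.4  0.6]
tool y [0.243 0.97  0.001] z [ 0.97  -0.243  0.001] x [ 0.001  0.    -1.   ]
units [-0.85   0.007  0.002]
```

View pics/wrist2.png

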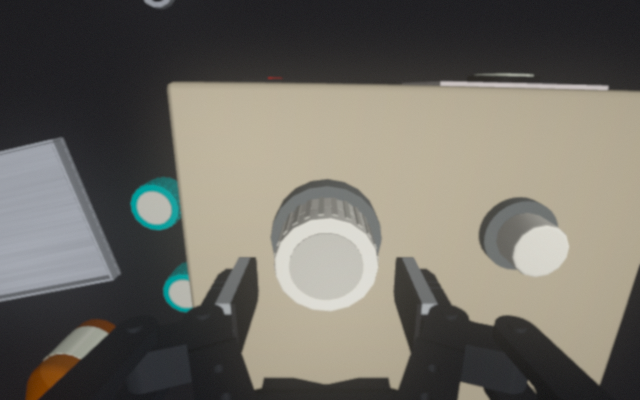

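The fingers' inner edges are at columns 257 and 395, centred on 326. The cap top sits between them at (326,264), so the sideways alignment is good. I'll check the fore-aft alignment next.

```bash
python3 capfit.py wrist2 | grep -v z; python3 - <<'E'
from h import *
c=pickle.load(open("wrist2.pkl","rb"));P=cloud(c)
tcp=np.array([0.5257,0.1122,0.188]);y=np.array([0.243,0.97,0]);z=np.array([0.97,-0.243,0])
D=P-tcp; a=D@y; b=D@z; h=P[:,:,2]-tcp[2]
for v in range(258,330,8):
    o=[]
    for u in list(range(225,262,6))+list(range(390,430,6)): o.append((u,(a[v,u]*1e3).round(),(b[v,u]*1e3).round(),(h[v,u]*1e3).round()))
    print(v,*[tuple(map(int,x)) for x in o if not np.isnan(x[1]) and x[3]>0])
E
```

```text
cap 7764 325.5736733642452 263.21213292117466 [0.5233 0.1125 0.2162] circ ((0.5305253863334656, 0.11071784794330597), 0.03308243304491043) mean [0.5238 0.1124 0.216 ]
bright [ 276  219  102   92 3338] [326.6 262.7] ((0.5250359177589417, 0.11235705018043518), 0.02347158081829548)
bright [ 515  226   53   49 1973] [541.2 250.4] ((0.5414762496948242, 0.20872089266777039), 0.012271380983293056)
gen ((0.5629361271858215, 0.15911763906478882), (0.2792051136493683, 0.20892758667469025), 75.05876159667969)
258 (243, -34, -11, 41) (249, -32, -11, 41) (255, -30, -9, 37) (396, 30, -10, 37) (402, 31, -11, 40) (408, 34, -11, 41)
266 (237, -35, -11, 47) (243, -33, -10, 46) (249, -30, -12, 48) (255, -30, -7, 39) (396, 30, -6, 39) (402, 30, -11, 48) (408, 32, -11, 47) (414, 35, -10, 46)
274 (225, -40, -7, 47) (231, -36, -11, 54) (237, -34, -11, 53) (243, -31, -11, 54) (249, -30, -9, 50) (255, -30, -3, 39) (396, 30, -3, 40) (402, 30, -9, 49) (408, 31, -11, 54) (414, 33, -11, 54) (420, 36, -11, 53) (426, 40, -7, 46)
282 (225, -39, -7, 53) (231, -35, -11, 59) (237, -33, -11, 59) (243, -30, -11, 60) (24
[... 504 characters left out ...]
7, 42) (402, 30, 0, 52) (408, 30, -6, 62) (414, 30, -10, 69) (420, 32, -11, 69) (426, 34, -11, 70)
306 (225, -33, -10, 73) (231, -31, -11, 74) (237, -30, -9, 71) (243, -30, -4, 63) (249, -30, 3, 53) (255, -30, 11, 42) (396, 30, 11, 42) (402, 30, 4, 53) (408, 30, -3, 62) (414, 30, -8, 69) (420, 31, -10, 73) (426, 33, -10, 73)
314 (225, -34, -7, 73) (231, -32, -7, 73) (237, -30, -7, 72) (243, -30, -1, 65) (249, -30, 5, 57) (402, 30, 6, 54) (408, 29, -1, 64) (414, 30, -6, 71) (420, 31, -7, 73) (426, 33, -7, 73)
322 (225, -30, -12, 84) (231, -32, -4, 73) (237, -30, -4, 72) (243, -30, 2, 65) (249, -30, 7, 58) (402, 30, 9, 55) (408, 30, 2, 64) (414, 30, -2, 70) (420, 31, -4, 73) (426, 30, -12, 84)
```

The wrist depth puts the fingertips about 40 mm above the reported TCP, which disagrees with the tool description. I'll check with the other cameras before closing.

```bash
python3 - <<'E'
from h import *
from plant import imaging
for n in ("scene","top"):
    c=imaging.capture(n); pickle.dump(c,open(f"{n}1.pkl","wb")); f=c["frame"]
    s=f[130:330,300:520] if n=="scene" else f[130:330,150:370]
    cv2.imwrite(f"pics/{n}1.png",cv2.resize(s,None,fx=2.7,fy=2.7,interpolation=cv2.INTER_CUBIC)[:,:,::-1])
E
```

```text
(no output)
```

View pics/scene1.png

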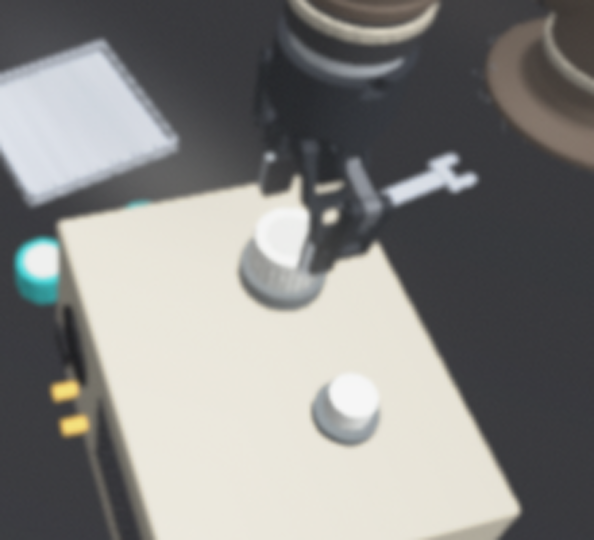

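View pics/top1.png

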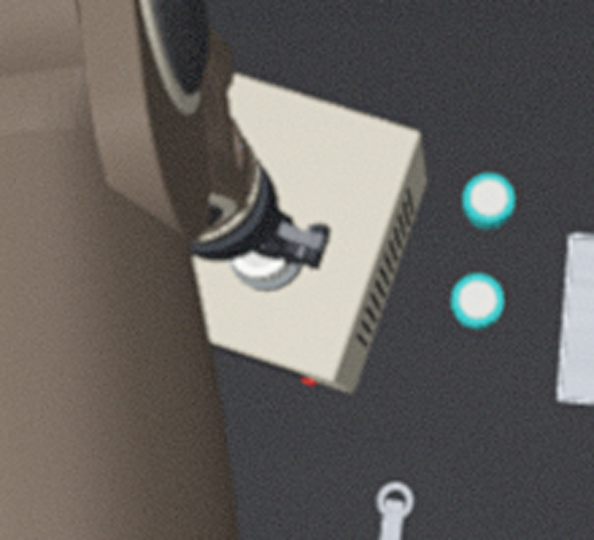

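```bash
python3 - <<'E'
from h import *
tcp=np.array([0.5257,0.1122,0.188]);y=np.array([0.243,0.97,0]);z=np.array([0.97,-0.243,0])
for n,us,vs in (("scene",range(408,440,3),range(205,236,3)),("top",range(248,276,2),range(204,232,3))):
    c=pickle.load(open(n+"1.pkl","rb"));P=cloud(c);D=P-tcp
    # dark and near
    dark=(c["frame"].max(2)<150)
    m=(P[:,:,2]>0.18)&(abs(D@y)<0.07)&(abs(D@z)<0.03)&dark&(D[:,:,2]<0.1)
    q=D[m]; hh=q[:,2]
    for s in (-1,1):
        k=(q@y)*s>0.022
        print(n,s,k.sum(),"h pct",np.percentile(hh[k],[0,1,5,20,50]).round(4) if k.sum() else '')
        w=q[k]; i=np.argsort(w[:,2])[:15]; print(np.c_[w[i]@y,w[i]@z,w[i,2]].round(3).tolist())
    print(n)
    for v in vs: print(v,[(u,*(int(round(1e3*t)) for t in (D[v,u]@y,D[v,u]@z,D[v,u,2]))) for u in us if not np.isnan(D[v,u,0]) and c["frame"][v,u].max()<170])
E
```

```text
scene -1 278 h pct [0.0377 0.0395 0.0416 0.052  0.0687]
[[-0.029, -0.001, 0.038], [-0.029, -0.003, 0.038], [-0.029, 0.001, 0.039], [-0.029, 0.003, 0.04], [-0.03, -0.011, 0.04], [-0.028, -0.008, 0.04], [-0.029, 0.005, 0.041], [-0.028, -0.006, 0.041], [-0.029, 0.007, 0.041], [-0.03, -0.007, 0.041], [-0.029, -0.0, 0.041], [-0.028, -0.004, 0.041], [-0.029, 0.009, 0.041], [-0.029, -0.008, 0.042], [-0.028, -0.002, 0.042]]
scene 1 293 h pct [-0.0078 -0.0076 -0.0059  0.0496  0.084 ]
[[0.028, 0.01, -0.008], [0.03, 0.002, -0.008], [0.023, 0.02, -0.008], [0.027, 0.014, -0.008], [0.032, -0.003, -0.007], [0.028, -0.013, -0.007], [0.03, 0.005, -0.007], [0.031, 0.0, -0.007], [0.025, 0.017, -0.006], [0.03, 0.007, -0.006], [0.029, 0.009, -0.006], [0.031, 0.004, -0.006], [0.03, -0.002, -0.006], [0.026, 0.014, -0.006], [0.025, 0.019, -0.006]]
scene
205 [(414, 33, 16, 107), (417, 33, 10, 105), (420, 34, 6, 104), (423, 35, 1, 105), (426, 34, -5, 102), (429, 60, 10, 138), (432, 62, 7, 139), (435, 63, 2, 139), (438, 65, -2, 140)]
208 [(414, 35, 15, 101), (417, 35, 10, 99), (420, 36, 5, 99), (426, 58, 11, 1
[... 2595 characters left out ...]
31, -10, 107), (254, -35, -8, 105), (256, -34, -5, 86), (258, -38, -3, 85), (260, -42, -3, 88), (262, -53, -7, 126), (264, -60, -8, 141), (266, -63, -6, 138), (268, -66, -5, 137), (270, -65, -1, 114)]
225 [(248, -26, -17, 105), (250, -31, -17, 110), (252, -33, -15, 103), (254, -35, -13, 99), (256, -38, -12, 97), (258, -40, -9, 88), (260, -42, -7, 79), (262, -56, -12, 129), (264, -61, -12, 136), (266, -65, -12, 140), (268, -68, -10, 137)]
228 [(256, -22, -7, 9), (258, -35, -11, 54), (260, -36, -8, 38), (262, -30, 0, -14), (264, -54, -12, 91), (266, -60, -12, 102), (268, -65, -12, 110)]
231 [(252, -18, -17, 19), (254, -19, -14, 3), (256, -22, -12, -1), (258, -26, -10, -4), (260, -28, -8, -12)]
```

The scene camera agrees that the real fingertips are about 38 mm above the reported TCP at this opening. I'll go by that measurement and descend another 32 mm before closing.

Emit:
send_rows(plan="0.06 0 -0.004 0 0 0 0.3; 0.12 0 -0.004 0 0 0 0.3; 0.17 0 -0.004 0 0 0 0.3; 0.22 0 -0.004 0 0 0 0.3; 0.25 0 -0.004 0 0 0 0.3; 0.265 0 -0.004 0 0 0 0.3; 0.265 0 -0.004 0 0 0 0.3")

```text
t: 3.77
tcp_pos: [0.5246, 0.1119, 0.1545]
ee_rot: [-153.6, 89.9, -167.7]
wrist_force: [-0.4, -0.6, 0.0]
finger_gap: 0.701
```

```bash
python3 wr.py wrist3;python3 - <<'E'
from h import *
c=pickle.load(open("wrist3.pkl","rb"));P=cloud(c)
tcp=np.array([0.525,0.1122,0.156]);y=np.array([0.243,0.97,0])
a=(P-tcp)@y
for s in (-1,1):
    m=(a*s>0.0275)&(a*s<0.034)&(P[:,:,2]>0.187)&(c["frame"].max(2)<140)
    print(s,m.sum(),np.percentile(P[:,:,2][m],[0,1,5,20]).round(4))
E
```

```text
cam [0.44868064 0.13094752 0.32763431] [1.62197979e+02 7.36606173e-02 7.59086427e+01]
t 3.8167 tcp [0.5248 0.112  0.155 ] q [12.   8.7 -6.3 75.1  0.  26.1] gap 0.701 F [-0.1  0.2  0.2]
tool y [ 0.243  0.97  -0.   ] z [ 0.97  -0.243 -0.   ] x [-0. -0. -1.]
units [-1.125  0.01   0.007]
-1 3272 [0.1897 0.1922 0.1965 0.2093]
1 3351 [0.187  0.1921 0.1964 0.208 ]
```

View pics/wrist3.png

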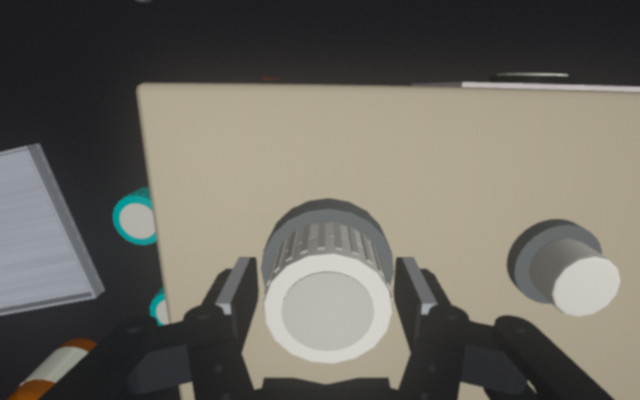

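The cap, centred on column 328, lies between the fingertips at columns 257 and 395. The tips are at z ≈ 0.193, about 7 mm above the flange top. Closing now.

Emit:
send_rows(plan="0 0.004 0 0 0 0 0.4; 0 0.004 0 0 0 0 0.45; 0 0.004 0 0 0 0 0.5; 0 0.004 0 0 0 0 0.6; 0 0.004 0 0 0 0 0.8; 0 0.004 0 0 0 0 1; 0 0.004 0 0 0 0 1; 0 0.004 0 0 0 0 1")

```text
t: 4.48
tcp_pos: [0.5254, 0.1126, 0.1558]
ee_rot: [27.7, 89.9, 13.6]
wrist_force: [-1.7, 0.3, 5.2]
finger_gap: 0.544
```

```bash
python3 wr.py wrist4
```

```text
cam [0.44909093 0.13151926 0.32880413] [1.62079972e+02 1.21342876e-02 7.59132039e+01]
t 4.5333 tcp [0.5254 0.1126 0.1559] q [12.1  8.7 -6.2 75.1  0.  26.2] gap 0.543 F [ 0.4 -0.1  5.2]
tool y [0.243 0.97  0.001] z [ 0.97  -0.243  0.001] x [ 0.001  0.    -1.   ]
units [-1.118  0.005  0.005]
```

View pics/wrist4.png

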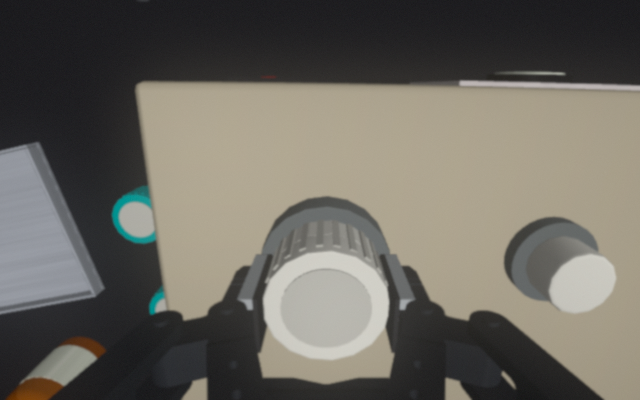

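The pads are on the cap at both sides (gap 0.543, about 46 mm), with a vertical force of 5 N. Next is the left turn, which is a negative turn about the tool's x axis because x points down.

Emit:
send_rows(plan="0 0 0 -0.05 0 0 1; 0 0 0 -0.15 0 0 1; 0 0 0 -0.25 0 0 1; 0 0 0 -0.35 0 0 1; 0 0 0 -0.46 0 0 1; 0 0 0 -0.57 0 0 1; 0 0 0 -0.68 0 0 1; 0 0 0 -0.78 0 0 1; 0 0 0 -0.87 0 0 1; 0 0 0 -0.95 0 0 1")

```text
t: 5.37
tcp_pos: [0.5256, 0.1126, 0.1559]
ee_rot: [-15.0, 89.9, 13.8]
wrist_force: [-0.0, 1.3, 5.6]
finger_gap: 0.543
```

Emit:
send_rows(plan="0 0 0 -0.1 0 0 1; 0 0 0 -0.21 0 0 1; 0 0 0 -0.32 0 0 1; 0 0 0 -0.43 0 0 1; 0 0 0 -0.54 0 0 1; 0 0 0 -0.65 0 0 1; 0 0 0 -0.76 0 0 1; 0 0 0 -0.86 0 0 1; 0 0 0 -0.96 0 0 1; 0 0 0 -0.96 0 0 1")

```text
t: 6.2
tcp_pos: [0.5256, 0.1127, 0.1559]
ee_rot: [-52.9, 89.9, 19.2]
wrist_force: [-0.4, 0.1, 5.2]
finger_gap: 0.541
```

```bash
python3 wr.py wrist5; python3 -c "
from plant import r;o=r.get_obs();print(o['wrist_force'],o['moment'])"
```

```text
cam [0.50126241 0.03756759 0.32882506] [1.62118026e+02 4.91983771e-02 1.62055081e+02]
t 6.25 tcp [0.5256 0.1126 0.1559] q [ 12.1   8.7  -6.2  75.1   0.  -59.8] gap 0.548 F [0.1 1.4 6.1]
tool y [-0.951  0.31  -0.001] z [0.31  0.951 0.001] x [ 0.001  0.    -1.   ]
units [-1.118 -0.004  0.005]
[0.13506679 1.41272798 6.14637   ] [0.10849635 0.12891589 0.01143725]
```

View pics/wrist5.png

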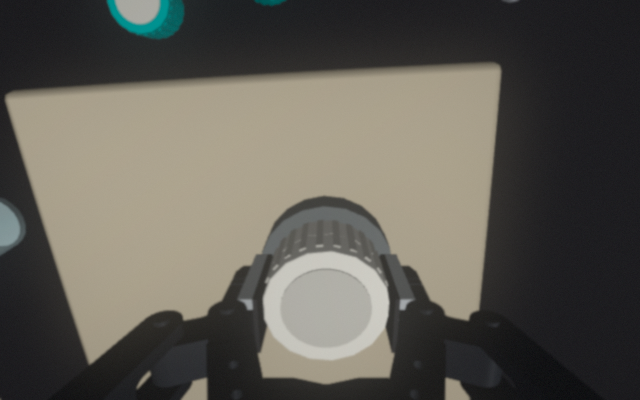

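The tool turned 86° and the torque about vertical is almost zero, so the cap turned with it and did not slip. Now I'll lift.

Emit:
send_rows(plan="-0.02 0 0 0 0 0 1; -0.05 0 0 0 0 0 1; -0.08 0 0 0 0 0 1; -0.12 0 0 0 0 0 1; -0.16 0 0 0 0 0 1; -0.2 0 0 0 0 0 1; -0.25 0 0 0 0 0 1; -0.3 0 0 0 0 0 1")

```text
t: 6.92
tcp_pos: [0.5251, 0.1125, 0.1918]
ee_rot: [-62.4, 90.0, 9.5]
wrist_force: [0.4, 0.0, -0.5]
finger_gap: 0.546
```

```bash
python3 wr.py wrist6; python3 -c "
from plant import r;o=r.get_obs();print(o['wrist_force'],o['moment'])"
```

```text
cam [0.50076461 0.03755053 0.36487077] [ 1.62168984e+02 -1.59588659e-02  1.61860764e+02]
t 6.9667 tcp [0.5256 0.1126 0.1931] q [ 12.1   8.5  -1.8  79.7   0.  -59.8] gap 0.546 F [ 0.6 -0.6  0.2]
tool y [-0.95   0.311 -0.002] z [0.311 0.95  0.001] x [ 0.002  0.    -1.   ]
units [-0.807 -0.004  0.005]
[ 0.61739399 -0.5867805   0.2203869 ] [ 0.05872348  0.04234895 -0.04370767]
```

View pics/wrist6.png

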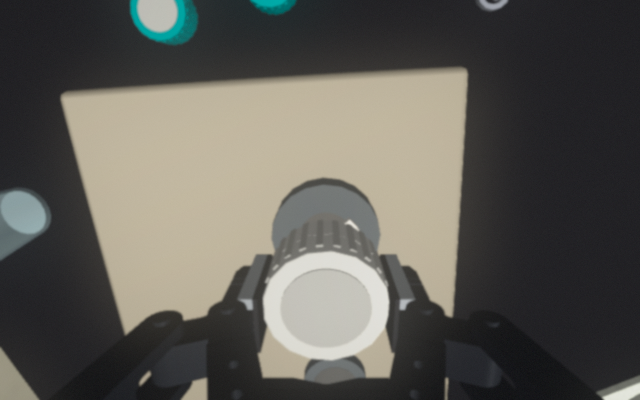

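The cap is off, standing clear above the flange at (326,305). I'll raise it further and carry it to the tray.

Emit:
send_rows(plan="-0.1 0 -0.04 0 0 0 1; -0.22 -0.03 -0.12 0 0 0 1; -0.34 -0.06 -0.23 0 0 0 1; -0.44 -0.09 -0.34 0 0 0 1; -0.5 -0.12 -0.46 0 0 0 1; -0.5 -0.15 -0.57 0 0 0 1; -0.5 -0.18 -0.68 0 0 0 1; -0.5 -0.21 -0.79 0 0 0 1; -0.5 -0.24 -0.9 0 0 0 1")

```text
t: 7.72
tcp_pos: [0.5188, 0.0002, 0.2515]
ee_rot: [-70.4, 90.0, 1.4]
wrist_force: [-0.5, -0.9, -1.4]
finger_gap: 0.538
```

Emit:
send_rows(plan="0 -0.03 -0.12 0 0 0 1; 0 -0.06 -0.24 0 0 0 1; 0 -0.1 -0.36 0 0 0 1; 0 -0.13 -0.48 0 0 0 1; 0 -0.16 -0.6 0 0 0 1; 0 -0.19 -0.71 0 0 0 1; 0 -0.22 -0.81 0 0 0 1; 0 -0.24 -0.9 0 0 0 1")

```text
t: 8.38
tcp_pos: [0.5126, -0.1117, 0.2513]
ee_rot: [-89.1, 90.0, -17.3]
wrist_force: [0.4, 0.3, -1.3]
finger_gap: 0.547
```

Emit:
send_rows(plan="0 -0.03 -0.12 0 0 0 1; 0 -0.06 -0.24 0 0 0 1; 0 -0.1 -0.36 0 0 0 1; 0 -0.13 -0.48 0 0 0 1; 0 -0.16 -0.6 0 0 0 1; 0 -0.19 -0.71 0 0 0 1; 0 -0.22 -0.81 0 0 0 1; 0 -0.24 -0.9 0 0 0 1; 0 -0.24 -0.9 0 0 0 1; 0 -0.24 -0.9 0 0 0 1")

```text
t: 9.22
tcp_pos: [0.5063, -0.2227, 0.251]
ee_rot: [45.8, 90.0, 117.6]
wrist_force: [-0.7, 0.3, -1.3]
finger_gap: 0.545
```

```bash
python3 wr.py wrist7 | tail -3 ; python3 - <<'E'
from h import *
from plant import r,imaging
to(r,[0.507,-0.2225,0.0])
c=imaging.capture("scene");pickle.dump(c,open("scene7.pkl","wb"))
s=c["frame"][60:260,200:440];cv2.imwrite("pics/scene7.png",cv2.resize(s,None,fx=2.5,fy=2.5)[:,:,::-1])
c=imaging.capture("top");pickle.dump(c,open("top7.pkl","wb"))
s=c["frame"][130:330,250:490];cv2.imwrite("pics/top7.png",cv2.resize(s,None,fx=2.5,fy=2.5)[:,:,::-1])
E
```

```text
t 9.2667 tcp [ 0.5063 -0.2222  0.2511] q [-23.7  10.7   8.2  87.5   0.  -95.6] gap 0.544 F [-0.  -0.2 -1.2]
tool y [-0.95   0.312  0.   ] z [0.312 0.95  0.   ] x [-0.  0. -1.]
units [-0.323  0.715  2.706]
t 9.2667 tcp [ 0.5063 -0.2222  0.2511] q [-23.7  10.7   8.2  87.5   0.  -95.6] gap 0.544 F [-0.  -0.2 -1.2]
tool y [-0.95   0.312  0.   ] z [0.312 0.95  0.   ] x [-0.  0. -1.]
units [ 2.093e+00 -7.000e-03 -1.000e-03]
```

View pics/wrist7.png

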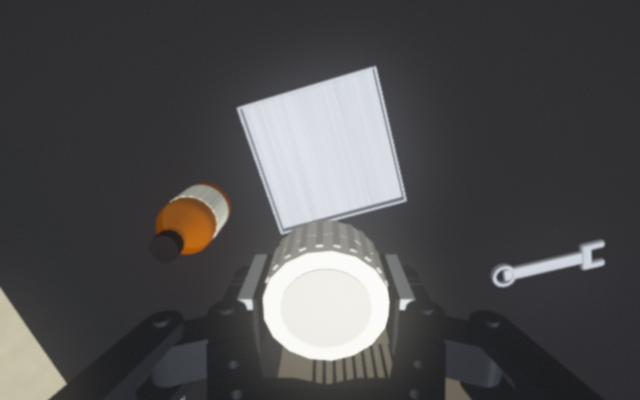

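View pics/scene7.png

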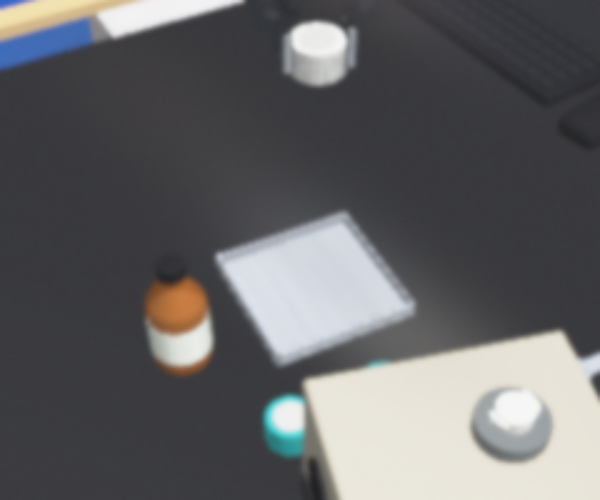

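View pics/top7.png

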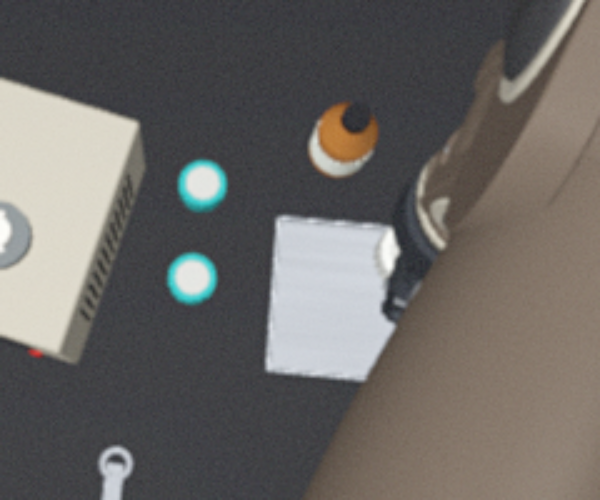

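```bash
python3 - <<'E'
from h import *
def tray(n,excl=None):
    c=pickle.load(open(n+".pkl","rb"));P=cloud(c);f=c["frame"];hsv=cv2.cvtColor(f,cv2.COLOR_RGB2HSV)
    m=((P[:,:,2]<0.03)&(P[:,:,2]>-0.02)&(P[:,:,0]>0.38)&(P[:,:,0]<0.62)&(P[:,:,1]<-0.12)&(P[:,:,1]>-0.34)&(f.min(2)>105)&(hsv[:,:,1]<60)).astype(np.uint8)
    nn,l,st,ce=cv2.connectedComponentsWithStats(m); i=1+np.argmax(st[1:,4])
    v,u=np.nonzero(l==i); q=plane(c,np.c_[u,v],0.016)[:,:2].astype(np.float32)
    print(n,st[i],cv2.minAreaRect(q), "P bounds",np.nanpercentile(P[l==i],[1,99],axis=0).round(4).tolist())
for n in ("wrist7","scene7","top0"): tray(n)
c=pickle.load(open("scene7.pkl","rb"));P=cloud(c)
m=(abs(P[:,:,0]-0.507)<0.05)&(abs(P[:,:,1]+0.222)<0.05)&(P[:,:,2]>0.24)&(c["frame"].min(2)>110)
q=P[m];print("cap",len(q),np.percentile(q,[0,1,5,50,95,99],axis=0).round(4))
for n in("scene0","scene7"):
    P=cloud(pickle.load(open(n+".pkl","rb"))); q=P[(P[:,:,2]>0.12)&(P[:,:,2]<0.2)&(abs(P[:,:,0]-.66)<.06)&(abs(P[:,:,1]+.2)<.06)];print("bottle",np.median(q,0))
E
```

```text
wrist7 [  237    66   170   170 19051] ((0.5069038271903992, -0.22321422398090363), (0.16503043472766876, 0.1616699993610382), 87.73046875) P bounds [[0.4266, -0.3047, -0.0001], [0.5868, -0.1452, 0.0165]]
scene7 [ 286  144   81   62 3003] ((0.5076429843902588, -0.21711236238479614), (0.17899075150489807, 0.1682121902704239), 87.58804321289062) P bounds [[0.4165, -0.3204, -0.0024], [0.587, -0.1408, 0.0162]]
top0 [ 356  216   67   69 4070] ((0.5068914890289307, -0.22364115715026855), (0.1641007363796234, 0.1640782505273819), 87.73403930664062) P bounds [[0.4265, -0.3068, -0.0018], [0.5894, -0.1437, 0.0179]]
cap 763 [[ 0.457  -0.248   0.2802]
 [ 0.479  -0.2417  0.2826]
 [ 0.4837 -0.2364  0.2861]
 [ 0.5126 -0.2054  0.3113]
 [ 0.5361 -0.1912  0.4621]
 [ 0.5528 -0.1896  0.4643]]
bottle [ 0.66761025 -0.20342765  0.12865243]
bottle [ 0.66753503 -0.20366599  0.12875128]
```

The cap bottom is 30 mm above the reported TCP, so floor contact should come at TCP z ≈ -0.027. The tray centre agrees across the wrist and top views at (0.507, -0.2235). The bottle has not moved. Descending.

Emit:
send_rows(plan="0.06 0 -0.01 0 0 0 1; 0.17 0 -0.01 0 0 0 1; 0.29 0 -0.01 0 0 0 1; 0.41 0 -0.01 0 0 0 1; 0.53 0 -0.01 0 0 0 1; 0.65 0 -0.01 0 0 0 1; 0.77 0 -0.01 0 0 0 1; 0.89 0 -0.01 0 0 0 1; 1 0 -0.01 0 0 0 1")

```text
t: 10.12
tcp_pos: [0.5057, -0.2228, 0.1299]
ee_rot: [79.7, 90.0, 151.6]
wrist_force: [-0.6, 0.2, -0.5]
finger_gap: 0.548
```

Emit:
send_rows(plan="0.12 0 0 0 0 0 1; 0.24 0 0 0 0 0 1; 0.36 0 0 0 0 0 1; 0.48 0 0 0 0 0 1; 0.6 0 0 0 0 0 1; 0.72 0 0 0 0 0 1; 0.82 0 0 0 0 0 1; 0.9 0 0 0 0 0 1; 0.95 0 0 0 0 0 1; 0.95 0 0 0 0 0 1")

```text
t: 10.95
tcp_pos: [0.5051, -0.2228, 0.0157]
ee_rot: [84.2, 89.9, 156.0]
wrist_force: [-0.8, 0.0, -0.2]
finger_gap: 0.547
```

```bash
python3 wr.py wrist8 | tail -3 ; python3 - <<'E'
from h import *
from plant import r,imaging
to(r,[0.507,-0.2235,-0.027])
c=imaging.capture("scene");pickle.dump(c,open("scene8.pkl","wb"))
s=c["frame"][60:260,200:440];cv2.imwrite("pics/scene8.png",cv2.resize(s,None,fx=2.5,fy=2.5)[:,:,::-1])
E
```

```text
t 11.0 tcp [ 0.5056 -0.2231  0.0167] q [-23.8  13.8 -17.8  58.5   0.  -95.7] gap 0.543 F [ 0.7 -0.3 -0.3]
tool y [-0.95   0.311  0.001] z [0.311 0.95  0.   ] x [-0.001  0.    -1.   ]
units [-2.276  0.711  2.715]
t 11.0 tcp [ 0.5056 -0.2231  0.0167] q [-23.8  13.8 -17.8  58.5   0.  -95.7] gap 0.543 F [ 0.7 -0.3 -0.3]
tool y [-0.95   0.311  0.001] z [0.311 0.95  0.   ] x [-0.001  0.    -1.   ]
units [ 0.364 -0.013  0.   ]
```

View pics/scene8.png

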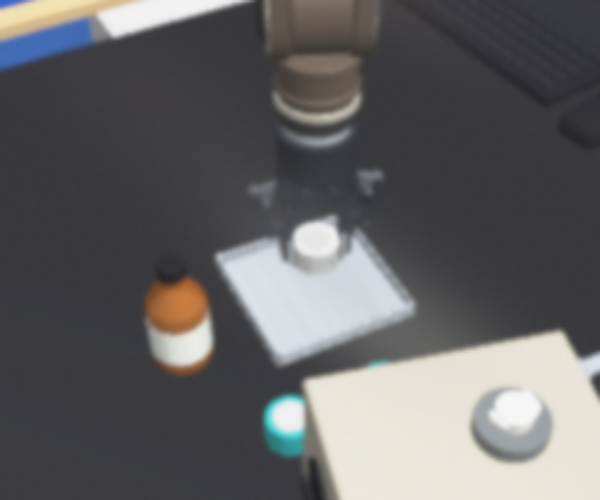

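View pics/wrist8.png

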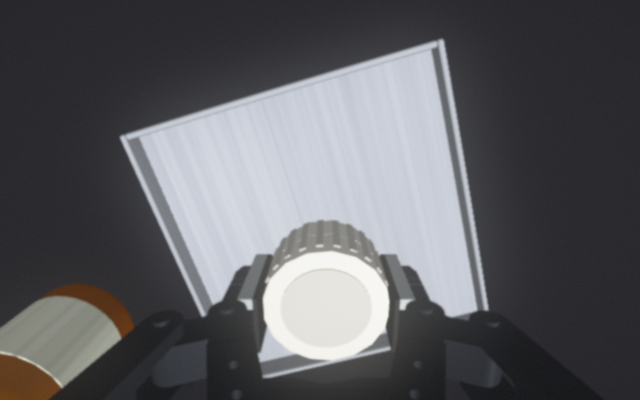

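Emit:
send_rows(plan="0.06 -0.01 0 0 0 0 1; 0.13 -0.01 0 0 0 0 1; 0.19 -0.01 0 0 0 0 1; 0.24 -0.01 0 0 0 0 1; 0.28 -0.01 0 0 0 0 1; 0.31 -0.01 0 0 0 0 1; 0.33 -0.01 0 0 0 0 1; 0.34 -0.01 0 0 0 0 1; 0.35 -0.01 0 0 0 0 1; 0.35 -0.01 0 0 0 0 1")

```text
t: 11.88
tcp_pos: [0.5071, -0.2239, -0.0249]
ee_rot: [-145.4, 90.0, -73.6]
wrist_force: [-0.6, -0.3, -0.8]
finger_gap: 0.545
```

Emit:
send_rows(plan="0.008 0 0 0 0 0 1; 0.016 0 0 0 0 0 1; 0.016 0 0 0 0 0 1")

```text
t: 12.13
tcp_pos: [0.5071, -0.2238, -0.0267]
ee_rot: [-94.1, 90.0, -22.2]
wrist_force: [0.5, -0.4, -0.8]
finger_gap: 0.545
```

```bash
python3 - <<'E'
from h import *
from plant import r,imaging
to(r,[0.507,-0.2235,-0.027])
c=imaging.capture("scene");P=cloud(c);pickle.dump(c,open("scene9.pkl","wb"))
m=(abs(P[:,:,0]-0.509)<0.03)&(abs(P[:,:,1]+0.22)<0.03)&(P[:,:,2]>0.02)&(P[:,:,2]<0.06)&(c["frame"].min(2)>150)
print(m.sum(),np.percentile(P[m],[5,50,80,95],axis=0).round(4))
E
```

```text
t 12.1333 tcp [ 0.5071 -0.2238 -0.0267] q [-23.8  15.9 -21.   53.1   0.  -95.7] gap 0.545 F [ 0.5 -0.4 -0.8]
tool y [-0.95   0.311 -0.   ] z [ 0.311  0.95  -0.   ] x [ 0. -0. -1.]
units [0.002 0.002 0.002]
245 [[ 0.4876 -0.2383  0.0235]
 [ 0.5086 -0.2167  0.0326]
 [ 0.5214 -0.2035  0.034 ]
 [ 0.5311 -0.1987  0.0419]]
```

Emit:
send_rows(plan="0.006 0 0 0 0 0 1; 0.012 0 0 0 0 0 1; 0.012 0 0 0 0 0 1")

```text
t: 12.43
tcp_pos: [0.5073, -0.2239, -0.0271]
ee_rot: [-96.9, 90.0, -25.0]
wrist_force: [-1.8, 1.0, 8.4]
finger_gap: 0.546
```

Floor contact shows as 8 N upward. Releasing now: open in place first, then rise.

Emit:
send_rows(plan="-0.004 0 0 0 0 0 0.44; -0.004 0 0 0 0 0 0.4; -0.004 0 0 0 0 0 0.35; -0.004 0 0 0 0 0 0.25; -0.004 0 0 0 0 0 0.2; -0.004 0 0 0 0 0 0.2; -0.02 0 0 0 0 0 0.2; -0.06 0 0 0 0 0 0.2")

```text
t: 13.1
tcp_pos: [0.5066, -0.2236, -0.0214]
ee_rot: [83.7, 89.9, 155.5]
wrist_force: [-0.2, 0.2, -0.0]
finger_gap: 0.8
```

```bash
python3 wr.py wrist10
```

```text
cam [ 0.4824906  -0.29862143  0.15163369] [ 1.62163145e+02 -9.39572314e-02  1.61861267e+02]
t 13.15 tcp [ 0.5074 -0.224  -0.02  ] q [-23.8  15.6 -20.5  53.9   0.  -95.7] gap 0.799 F [ 0.1 -0.1  0.8]
tool y [-0.95   0.311 -0.001] z [ 0.311  0.95  -0.   ] x [ 0.001 -0.    -1.   ]
units [-2.584  0.725  2.717]
```

View pics/wrist10.png

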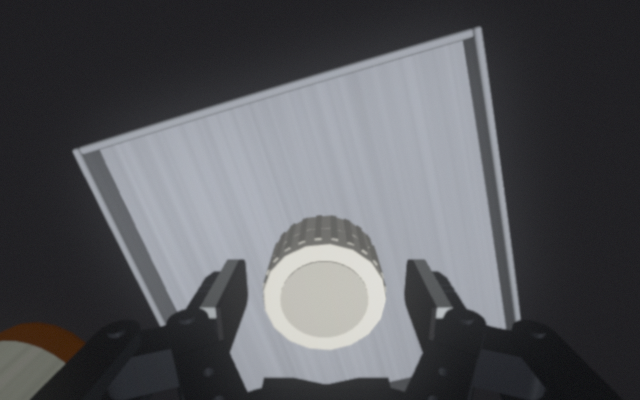

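The cap stands free at (325,297) with the fingers clear on both sides. I'll back off upwards.

Emit:
send_rows(plan="-0.06 0 0 0 0 0 0.2; -0.15 0 0 0 0 0 0.2; -0.26 0 0 0 0 0 0.2; -0.38 0 0 0 0 0 0.1; -0.5 0 0 0 0 0 0; -0.62 0 0 0 0 0 0; -0.74 0 0 0 0 0 0; -0.86 0 0 0 0 0 0; -0.96 0 0 0 0 0 0; -1 0 0 0 0 0 0")

```text
t: 13.98
tcp_pos: [0.5082, -0.2243, 0.1022]
ee_rot: [-96.0, 89.8, -24.1]
wrist_force: [0.5, -0.2, -0.1]
finger_gap: 0.999
```

Emit:
send_rows(plan="-0.12 0 0 0 0 0 0; -0.3 0 0 0 0 0 0; -0.48 0 0 0 0 0 0; -0.66 0 0 0 0 0 0; -0.8 0 0 0 0 0 0; -0.9 0 0 0 0 0 0; -0.9 0 0 0 0 0 0; -0.9 0 0 0 0 0 0")

```text
t: 14.65
tcp_pos: [0.5074, -0.224, 0.2075]
ee_rot: [-96.7, 89.9, -24.9]
wrist_force: [0.2, -0.1, -0.1]
finger_gap: 1.0
```

```bash
python3 wr.py wrist11; python3 - <<'E'
from h import *
from plant import r,imaging
c=imaging.capture("scene");pickle.dump(c,open("scene11.pkl","wb"))
s=c["frame"][60:260,200:440];cv2.imwrite("pics/scene11.png",cv2.resize(s,None,fx=2.5,fy=2.5)[:,:,::-1])
for n in("scene0","scene11","wrist11"):
    P=cloud(pickle.load(open(n+".pkl","rb"))); q=P[(P[:,:,2]>0.12)&(P[:,:,2]<0.14)&(abs(P[:,:,0]-.66)<.06)&(abs(P[:,:,1]+.2)<.06)];print(n,"bottle",np.median(q,0))
    if n!="scene0":
        m=(abs(P[:,:,0]-0.507)<0.045)&(abs(P[:,:,1]+0.2235)<0.045)&(P[:,:,2]>0.025)&(P[:,:,2]<0.06)
        q=P[m];A=np.c_[q[:,:2],np.ones(len(q))]; k=q[:,2]>0.029;co=np.linalg.lstsq(A[k],q[k,2],rcond=None)[0]
        print(n,"cap",m.sum(),np.median(q,0).round(4),"circ",cv2.minEnclosingCircle(q[k][:,:2].astype(np.float32)),"tilt deg",np.degrees(np.hypot(*co[:2])))
E
```

```text
cam [ 0.48288202 -0.298794    0.38056577] [1.62178444e+02 5.94965353e-02 1.61861343e+02]
t 14.7 tcp [ 0.507  -0.2238  0.2066] q [-23.8  10.4   2.2  81.8   0.  -95.7] gap 0.998 F [-0.4 -0.6 -0.3]
tool y [-0.95   0.311  0.   ] z [0.311 0.95  0.   ] x [-0.  0. -1.]
units [-0.695  0.723  2.716]
scene0 bottle [ 0.66761025 -0.20342765  0.12865243]
scene11 bottle [ 0.66724584 -0.20372652  0.12902677]
scene11 cap 199 [ 0.5087 -0.2192  0.0324] circ ((0.507504403591156, -0.22009184956550598), 0.024685176089406013) tilt deg 0.9276827267030203
wrist11 bottle [ 0.66444949 -0.21152055  0.12940197]
wrist11 cap 1791 [ 0.5071 -0.2259  0.0331] circ ((0.5072009563446045, -0.22487983107566833), 0.02448853850364685) tilt deg 0.34571958058344865
```

View pics/scene11.png

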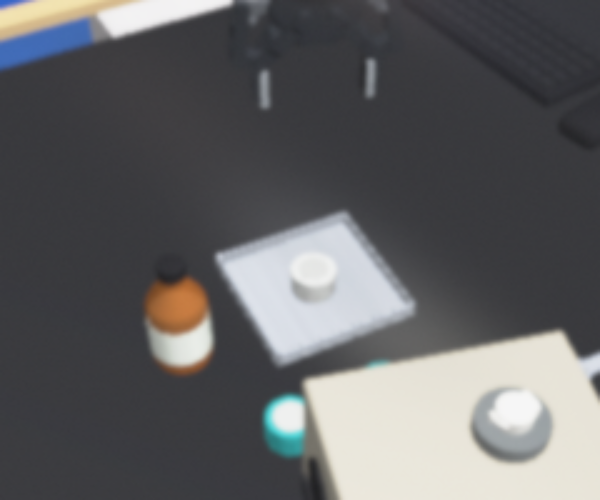

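View pics/wrist11.png

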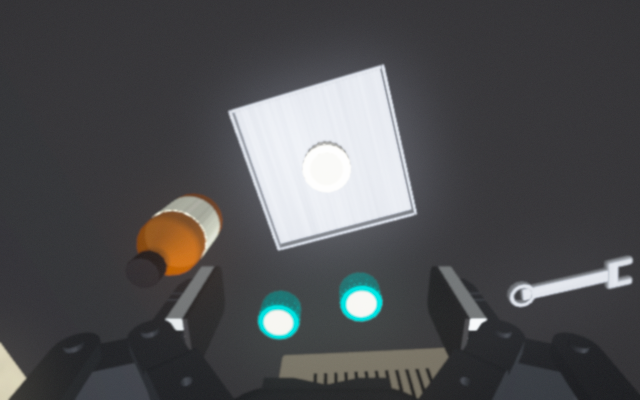

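The cap stands upright at the centre of the tray, at (327,167) in the wrist view. The bottle is unmoved and the gripper is clear. Handing in.

```bash
python3 -c "
from plant import hand_in;print(hand_in())"
```

```text
the job is handed in; nothing more can be done
None
```

The fill cap is off the port and standing upright in the middle of the tray. I handed the job in at about 14.7 s; no verdict is reported.

- **Moves:** I gripped the ribbed cap, turned it 86° to the left at constant height and lifted it straight off. I then carried it to the tray, set it down until the floor contact read about 8 N, let go and rose clear.
- **Cap, last check:** It stands at about (0.507, -0.225) by the wrist view, within 2 mm of the tray centre. Its top is at 33 mm, so its lower rim is on the 3 mm floor, and the measured tilt is under 1°.
- **Bottle, last check:** The scene camera shows it within 1 mm of where it started. The gripper is open and touching nothing.

Two readings disagreed:
- **Tool length:** The real fingertips sit about 38 mm above the reported TCP at 60 mm opening, against the description that the TCP is at their very end. The wrist and scene cameras both showed this, so I used the measured tips. The grasp and set-down heights came out right.
- **Scene camera:** It reads about 4–5 mm off from the other two, mainly in y. I went by the wrist and top cameras, which agreed within about 1 mm.

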